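# Slide the bottle onto the reading mark

### The arm

A 7-joint arm with a two-finger parallel gripper is mounted at the origin on the work surface. World frame = base frame: x ahead of the robot, y to its left, z up, the work surface at z = 0. Lengths are in m, angles in rad, forces in N, time in s.
With the tool pointing down it reaches from about 0.4 to 0.875 m from the base axis. Payload 19.3 kg.
Tool frame: the origin (TCP) lies at the very end of the fingers, on their centre line; the grasp point (between the pads) lies bot.grasp_offset behind it (bot.grasp_offset is the distance from the TCP to the grasp point, in m); z points along the fingers, y is the direction in which the jaws open and shut (so a half turn about z gives the same grasp; the last joint's range is limited). The gripper opens to 85 mm and grips with 20 to 120 N. Pads are 22 mm wide; open, the fingers measure 114 mm over their backs; the gripper's body (76 mm by 85 mm) begins 54 mm behind the grasp point. The pads swing forward as they close: fully open they stand 13 mm farther back than shut.
Start: joints at [1.219, 0.521, -0.036, 1.599, 0.021, 1.021, -0.113], TCP at [0.174, -0.6, 0.231] pointing down, gripper open.
Joint ranges: [-2.91, 2.91], [-0.3, 2.13], [-1.5, 1.42], [0.17, 2.43], [-1.26, 4.41], [0.16, 1.93], [-2.52, 2.52]. Speed limits (rad/s): [1.89, 1.89, 2.39, 2.39, 3.01, 3.01, 3.01].

### API

Orientations are given as [roll, pitch, yaw] about the fixed x, y, z axes, in that order (R = Rz(yaw) Ry(pitch) Rx(roll)).
In Python, from workcell import bot gives the robot as it stands. The module is installed in compiled form; this text tells all that it offers.
- The arm moves only by the shell command python3 -m handwheel 'ROWS' [OPENING] [FORCE]. ROWS is JSON, a list of rows, each a list of 6 numbers: the shift along the tool's x, y, z as a fraction of full scale, then the turn, a rotation vector about the tool's x, y, z as a fraction of full scale. In form: [[x, y, z, rx, ry, rz], ...]. A call has 1 to 8 rows; each row shifts and turns the commanded pose from where the row before left it, along the tool's axes as they then stand; what a row does not reach is not made up. Full scale, the value 1, is 0.025 m for a shift and 360 degrees for a turn. A row lasts 1/8 s, in which the tool goes at most 62.5 mm and 10.7 degrees, less where a joint would pass 70% of its speed; a pose out of reach is approached as far as the arm can. A call with a number of a shift or a turn outside -1 to 1 is refused whole. A call with a gripper value outside its range is refused whole. OPENING is the closure, from -1 (fully open) to 1 (shut), set as the call begins (- or left out, the last holds). The fingers move at their own pace and stop on an object; FORCE is the grip in N (left out, the last holds). Time passes only in rows, so rows that do not move let the fingers close. It gives the time, the measured TCP pose, the force and the opening at its end, in the units of the state.
- bot.observe(): the state, without advancing time (a new reading comes with each control period).
- bot.grab_frame(name): name is "side" or "top" or "wrist"; returns a dict with "pixels" (384x512x3 uint8, blue, green, red), "vertical_fov" (degrees; the focal length in pixels is half the picture's height over the tangent of half this angle, whatever the lens; pixels are square), "cx", "cy" (the principal point, pixels), "D" ([k1, k2, p1, p2, k3] as OpenCV has them; the pictures are not rectified), "R" (3x3) and "t" (3): a world point X has camera coordinates R X + t. Camera axes: x right, y down, z forward; pixel columns grow to the right and rows downward; lengths in m; the calibration is good to about 2 mm. A picture is of the moment at which its call begins. There is no depth.
- bot.job_done(): hands the job in, once; it reports no verdict.
Trained networks look in a picture, given as the dict that the camera call returned (one of the last four; its "shot" number tells which), for a name from the list of things; names that differ only in an ending like _2 or _b are one class to them, and where a whole thing is asked for, a point or a joint stands for the part that bears it (a point fixed in the world has none). Each returns a list of dicts, best first, with "score" (0 to 1); they miss things now and then, are a little off and sometimes report something else, mostly with a low value. They report only what shows in the picture. A call takes as long as a camera call.
- bot.trace(picture, thing): "region" (384x512 bool, what is visible of it) and "point" ([column, row] in pixels, amid what is visible of it).
The state is a dict: "clock": time; "qpos": joint angles; "qd": joint speeds; "joint_efforts": joint torques, N m; "position": TCP position; "tool_rot": TCP orientation; "force": force on the tool from outside, world axes, zero at the start; "moment": the same for the moment, N m; "grip_width": finger opening in m.
Only numpy, scipy, OpenCV 4.12 (cv2) and the standard library are available. Lean on these libraries where they do the work, as an engineer would, in place of code of your own. Each camera call takes 0.05 s, during which the arm holds its last target.

### The job

Push the tall amber bottle with the red cap across the counter, low down on its body so that it slides upright without tipping, until it stands wholly inside the round blue mark in front of the bottle checker; do not grip or lift it. Then, and only then, press the checker's green button fully down and let it come back up. Leave the other bottle, the tubs and everything else where they are.

Things in the scene. Friction and masses are not known exactly. Their poses are not given: they have to be found in the camera images.
- bottle: the bottle to check: upright amber glass bottle with a RED cap, paper label, round body 50 mm in diameter, 180 mm high overall (straight low down, narrower neck), mass about 0.2 to 0.45 kg. Loose, stands on the counter; pushed much above 25 mm over the counter it may tip over. Origin: centre of its underside, z up.
- spare: a bottle of the same shape and size with a WHITE cap. Loose bystander: leave alone. Origin: centre of its underside. The two bottles stand well to the left and right of the mark; which one is on which side varies.
- checker: bottle checker, fixed, turned up to 0.2 rad. Origin: centre of the round blue mark, 80 mm across (pale blue inside a dark blue rim), printed flat on the counter between the robot and the checker. x axis points from the mark to the checker's reader (away from the robot), y left, z up. The mark is flat: the bottle slides onto it freely.
- housing_top (a point): middle of the top of the checker's white housing (axes as the checker's), 45 mm above the counter: 100 mm along x, 240 mm along y; its front is 110 mm from the mark's centre. Its far edge is 57 mm high; a grey reader head, 50 x 80 mm and 100 mm high, stands at the middle of its front. The green button is right of the head, 95 mm right of the mark's centre line.
- start_top (a point): centre of the top face of the green round push button (32 mm across) on the checker's housing; pressed straight down.
- start (a joint): travel of the green button in m: 0 is up, 0.006 fully down; a spring returns it; fully down takes about 5 N.
- tub_red: round white plastic tub with a white lid and a small red dot on top, 96 mm across and 121 mm high. Loose bystander: leave alone. Origin: centre of its underside.
- tub_yellow: round white plastic tub with a white lid and a small yellow dot on top, 96 mm across and 121 mm high. Loose bystander: leave alone. Origin: centre of its underside.
- jar: small amber jar with black lid, 56 mm across, 75 mm high, near the left edge. Loose bystander: leave alone. Origin: centre of its underside.
- cup: clear plastic cup, 64 mm across, 70 mm high, near the right edge. Loose bystander: leave alone. Origin: centre of its underside.
- bowl: steel bowl, 140 mm across, 50 mm high, standing on the pan of the scale far to the left. Loose bystander: leave alone. Origin: centre of its underside.

How it is judged:
On the way, in this order (a step that is already met when the one before it is completed fails the run):
1. the red-capped bottle stands upright and still, wholly inside the round mark (centre within 15 mm) (horizontal distance between bottle and checker below 0.015 m and height (world z) of bottle below 0.006 m and angle between bottle's own z axis and vertical below 0.08 rad and linear speed of bottle below 0.015 m/s), for 0.3 s.
2. the green button is pressed down (5 mm or more) (value of joint start above 0.005 m), for 0.05 s.
At the end, for the whole second after the job is handed in: The red-capped bottle stands upright and still on the counter with its centre within 15 mm of the round mark's centre, so wholly inside the mark; the green button has been pressed after that and is up again; the other loose things are within 20 mm of where they began (horizontal distance between bottle and checker below 0.015 m and height (world z) of bottle below 0.006 m and angle between bottle's own z axis and vertical below 0.08 rad and linear speed of bottle below 0.02 m/s and value of joint start below 0.002 m and distance of each of spare, tub_red, tub_yellow, jar, cup, bowl from where it was at the start of the episode below 0.02 m); the robot touches nothing.
It fails at once if the bottle tips (leans more than 0.25 rad) (angle between bottle's own z axis and vertical above 0.25 rad).
It fails at once if the bottle is lifted off the counter (height (world z) of bottle above 0.01 m).
It fails at once if the bottle is gripped (taken between the fingers) (horizontal distance between the grasp point and bottle below 0.015 m and contact force between the fingers and bottle above 0.5 N).
It fails at once if the button is pressed before the bottle is in place (value of joint start above 0.003 m and not (horizontal distance between bottle and checker below 0.015 m and height (world z) of bottle below 0.006 m and angle between bottle's own z axis and vertical below 0.08 rad)).
It fails at once if another thing is moved by more than 20 mm (distance of any of spare, tub_red, tub_yellow, jar, cup, bowl from where it was at the start of the episode above 0.02 m).
It also fails if it takes over 54 s, if anything falls off the work surface, if the arm or the gripper's body presses on something with over 40 N, if the wrist force passes 120 N, or if a joint passes its speed limit or range.

## Working session

There is one attempt and no reset: what is moved stays moved. The work goes in short steps, Python scripts to look and compute and a shell command to move; the robot and the scene stay as the last step left them, time stands still between calls to the robot, and variables do not carry over. Pictures are saved under pics/ and viewed, and the job is handed in when it is done.

```bash
mkdir -p pics; python3 - <<'E'
from workcell import bot
import cv2,numpy as np,pickle
print(bot.observe(), bot.grasp_offset)
for n in ["side","top","wrist"]:
    f=bot.grab_frame(n); cv2.imwrite(f"pics/{n}0.png",f["pixels"]); pickle.dump(f,open(f"{n}0.pkl","wb"))
    print(n,{k:v for k,v in f.items() if k!="pixels"})
    if n!="wrist":
        for t in ["bottle","spare","checker","start_top","tub_red","tub_yellow"]:
            print(t,[(round(d["score"],2),np.round(d["point"],1),int(d["region"].sum())) for d in bot.trace(f,t)][:3])
E
```

```text
{'clock': 0.0, 'qpos': array([ 1.21880855,  0.52204879, -0.03631456,  1.60002298,  0.02118915,
        1.02106763, -0.11278794]), 'qd': array([ 0.00098864, -0.00199073,  0.0015179 , -0.00056755, -0.00011282,
       -0.00032491,  0.00032564]), 'joint_efforts': array([ 3.77912102e-04, -9.27118635e+01,  1.98015444e+00, -3.69919288e+01,
        1.78277458e-02,  8.44241964e-03,  3.12415591e-05]), 'position': array([ 0.17366088, -0.60003336,  0.23069883]), 'tool_rot': array([-3.14043321e+00,  7.95116694e-05,  2.81773371e-01]), 'force': array([0.32386247, 0.80375262, 0.70291999]), 'moment': array([-0.03308544, -0.03578506, -0.0357535 ]), 'grip_width': 0.08560083330398616} 0.0187
side {'vertical_fov': 53.54386680004336, 'cx': 256.9319823168808, 'cy': 199.03299982218215, 'D': array([-0.07277018,  0.        ,  0.        ,  0.        ,  0.        ]), 'R': array([[-9.18742233e-01, -3.94857347e-01, -6.20494513e-04],
       [-2.62471028e-01,  6.11882214e-01, -7.46129423e-01],
       [ 2.94994354e-01, -6.85337750e-01, -6.65800646e-01]]), 't': array([0.45993179, 0.16643113, 1.29677354]), 'shot': 1}

[... 693 characters left out ...]
: 2}
bottle [(0.71, array([178. , 208.7]), 334)]
spare [(0.51, array([335.7, 202.2]), 313)]
checker [(0.84, array([276.5, 140.7]), 3092)]
start_top [(0.63, array([301.5, 136.5]), 67)]
tub_red [(0.68, array([156.7, 128.7]), 1141)]
tub_yellow [(0.86, array([367.7, 127.2]), 1122)]
wrist {'vertical_fov': 64.8180439222697, 'cx': 259.77576790438115, 'cy': 189.3300984258291, 'D': array([-0.05254226,  0.        ,  0.        ,  0.        ,  0.        ]), 'R': array([[ 2.78913454e-01, -9.60316139e-01,  4.45418280e-04],
       [-9.17300791e-01, -2.66282790e-01,  2.96062044e-01],
       [-2.84194552e-01, -8.29842699e-02, -9.55168607e-01]]), 't': array([-0.62541707, -0.03799282,  0.37803124]), 'shot': 3}
```

View pics/top0.png

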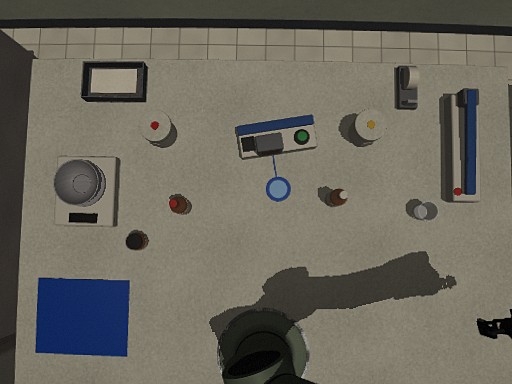

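View pics/side0.png

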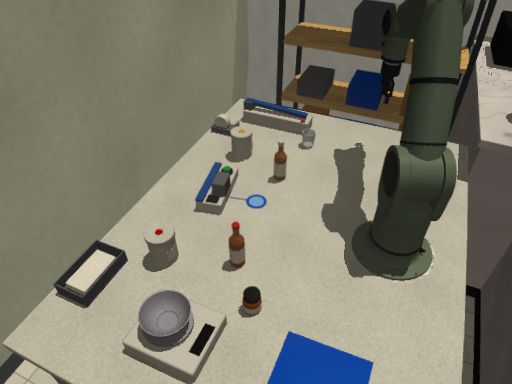

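The top view shows the red-capped bottle on the left (cap about (174,204)), the blue mark at (278,189), the button at (302,137) and the spare on the right at (339,196). The side view agrees. Next I measure these in metres.

```bash
cat > h.py <<'E'
import cv2,numpy as np
def K(f):
    h=f["pixels"].shape[0]; F=h/2/np.tan(np.radians(f["vertical_fov"]/2))
    return np.array([[F,0,f["cx"]],[0,F,f["cy"]],[0,0,1]])
def ray(f,uv,z):
    p=cv2.undistortPoints(np.array([[uv]],float),K(f),f["D"])[0,0]
    R=f["R"];d=R.T@np.array([p[0],p[1],1]);c=-R.T@f["t"]
    return c+d*(z-c[2])/d[2]
def proj(f,X):
    r,_=cv2.Rodrigues(f["R"]);return cv2.projectPoints(np.array(X,float).reshape(-1,3),r,f["t"],K(f),f["D"])[0][:,0]
def blob(f,lo,hi,box):
    m=cv2.inRange(cv2.cvtColor(f["pixels"],cv2.COLOR_BGR2HSV),lo,hi)
    k=np.zeros_like(m);x0,y0,x1,y1=box;k[y0:y1,x0:x1]=m[y0:y1,x0:x1];return k
E
python3 - <<'E'
import pickle; from h import *
t=pickle.load(open("top0.pkl","rb"));s=pickle.load(open("side0.pkl","rb"))
def ell(m):
    c=max(cv2.findContours(m,0,cv2.CHAIN_APPROX_NONE)[0],key=cv2.contourArea);return cv2.fitEllipse(c)
def cen(m): 
    ys,xs=np.nonzero(m);return [xs.mean(),ys.mean()],len(xs)
e=ell(blob(t,(95,90,40),(130,255,255),(262,176,295,205)));print("mark top",e,ray(t,e[0],0))
e=ell(blob(s,(95,60,40),(130,255,255),(244,190,272,212)));print("mark side",e,ray(s,e[0],0))
for n,f,bx in(("top",t,(160,190,195,220)),("side",s,(228,215,246,242))):
    m1=blob(f,(0,150,90),(5,255,255),bx)|blob(f,(174,150,90),(180,255,255),bx)
    c,k=cen(m1);print("cap",n,c,k,ray(f,c,.18),ray(f,c,.165))
for n,f,bx in(("top",t,(290,122,316,148)),("side",s,(218,160,238,180))):
    m1=blob(f,(45,80,40),(85,255,255),bx);c,k=cen(m1);print("button",n,c,k,[ray(f,c,z) for z in(.05,.055,.06)])
for f,n in((t,"t"),(s,"s")):
    x=f["pixels"]
    a=x[100:230,140:360] if n=="t" else x[120:280,140:300]
    cv2.imwrite(f"pics/{n}crop.png",cv2.resize(a,None,fx=3.6,fy=3.6,interpolation=cv2.INTER_CUBIC))
E
```

```text
mark top ((277.76068115234375, 188.5294647216797), (23.626590728759766, 23.861427307128906), 127.66981506347656) [ 0.52265187 -0.03926588  0.        ]
mark side ((255.78916931152344, 201.0307159423828), (12.485811233520508, 19.88245964050293), 91.28433990478516) [ 0.52086696 -0.0359146   0.        ]
cap top [np.float64(172.6875), np.float64(202.875)] 48 [0.45956497 0.26057821 0.18      ] [0.46043352 0.26362458 0.165     ]
cap side [np.float64(235.37142857142857), np.float64(224.6)] 35 [0.45543742 0.26682297 0.18      ] [0.46233968 0.2537945  0.165     ]
button top [np.float64(301.8095238095238), np.float64(135.5952380952381)] 84 [array([ 0.6850422 , -0.10938603,  0.05      ]), array([ 0.68391459, -0.10887732,  0.055     ]), array([ 0.68278698, -0.10836862,  0.06      ])]
button side [np.float64(226.5), np.float64(168.7)] 40 [array([ 0.68623188, -0.11837754,  0.05      ]), array([ 0.68301961, -0.11258308,  0.055     ]), array([ 0.67980733, -0.10678861,  0.06      ])]
```

View pics/tcrop.png

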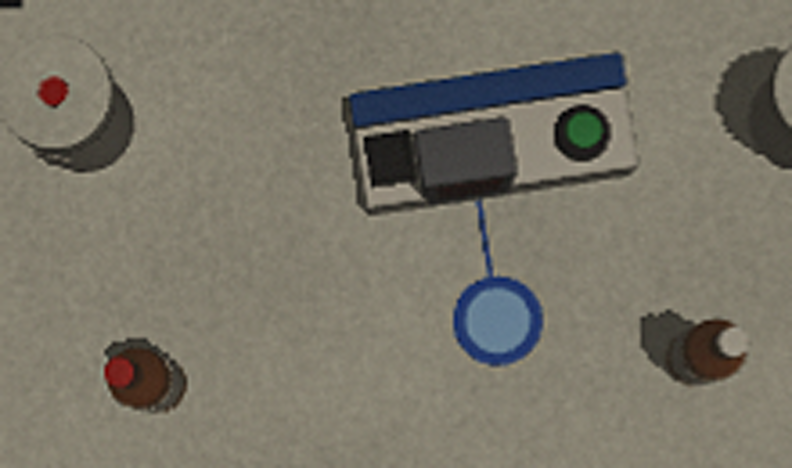

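View pics/scrop.png

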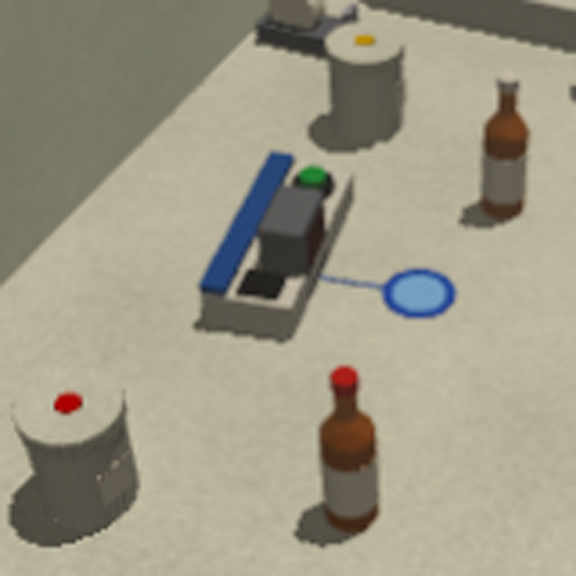

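```bash
python3 - <<'E'
import pickle; from h import *
t=pickle.load(open("top0.pkl","rb"));s=pickle.load(open("side0.pkl","rb"))
print("jar",ray(t,(135,240),.075),ray(s,(252,294),.075))
print("tubred",ray(t,(154.5,126),.121),"spare cap",ray(t,(343.5,194.5),.172))
B=np.array([.4595,.261]);M=np.array([.522,-.038]);d=M-B;L=np.hypot(*d);p=d/L;print(L,p,np.degrees(np.arctan2(*p[::-1])))
a=np.linspace(0,6.28,24)
for f,n in((t,"t"),(s,"s")):
    x=cv2.resize(f["pixels"],None,fx=3,fy=3,interpolation=cv2.INTER_CUBIC)
    for c,r,z in((B,.025,0),(B,.025,.09),(B,.012,.18),(M,.04,0)):
        q=proj(f,[[c[0]+r*np.cos(i),c[1]+r*np.sin(i),z] for i in a])
        cv2.polylines(x,[((q+.5)*3).astype(int)],True,(0,255,0),1)
    x=x[480:700,350:950] if n=="t" else x[550:850,550:900]
    cv2.imwrite(f"pics/{n}ov.png",x)
E
```

```text
jar [0.35082719 0.39310784 0.075     ] [0.3418264  0.40462873 0.075     ]
tubred [0.69080075 0.33518678 0.121     ] spare cap [ 0.49279975 -0.21537657  0.172     ]
0.3054623544726911 [ 0.20460786 -0.97884402] -78.19345522835945
```

View pics/tov.png

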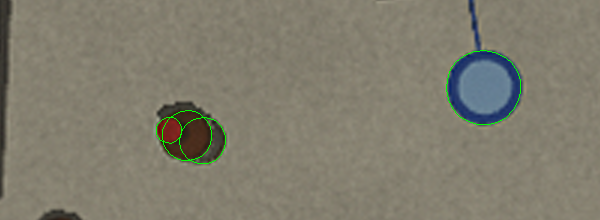

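View pics/sov.png

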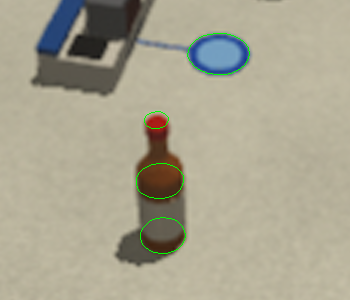

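```bash
cat > plan.py <<'E'
import sys,numpy as np
from scipy.spatial.transform import Rotation as Ro
from workcell import bot
p=np.array([.2046,-.9788,0])
def Rt(deg,p=p):
    a=np.radians(deg);z=p*np.sin(a)-np.array([0,0,np.cos(a)]);y=np.array([-p[1],p[0],0]);return np.c_[np.cross(y,z),y,z]
def plan(X,R=None):
    o=bot.observe();C=Ro.from_euler("xyz",o["tool_rot"]).as_matrix()
    print("t",round(o["clock"],2),"pos",o["position"].round(4),"rot",np.degrees(o["tool_rot"]).round(1),"F",o["force"].round(1),"q",o["qpos"].round(2),"grip",round(o["grip_width"],3))
    print("shift units",(C.T@(np.array(X)-o["position"])/.025).round(2))
    if R is not None: print("turn units",(Ro.from_matrix(C.T@R).as_rotvec()/2/np.pi).round(4)); print("shift in target axes",(R.T@(np.array(X)-o["position"])/.025).round(2))
if __name__=="__main__":
    a=[float(v) for v in sys.argv[1:]];plan(a[:3],Rt(a[3]) if len(a)>3 else None)
E
python3 -m handwheel '[[1,-0.5,-0.3,0,0,-0.02],[1,-0.5,-0.3,0,0,-0.02],[1,-0.5,-0.3,0,0,-0.02],[1,-0.5,-0.3,0,0,-0.02],[1,-0.5,-0.3,0,0,-0.02],[1,-0.5,-0.3,0,0,-0.02],[1,-0.5,-0.3,0,0,-0.02],[1,-0.5,0,0,0,-0.02]]' 0.3 20
python3 plan.py 0.44 0.33 0.27 0
```

```text
clock: 1.75
position: [0.2548, -0.4009, 0.2843]
tool_rot: [3.141, 0.001, 1.292]
force: [0.4, -1.0, 0.4]
grip_width: 0.0299
t 1.75 pos [ 0.2548 -0.4009  0.2843] rot [180.   0.  74.] F [ 0.4 -1.   0.4] q [ 1.15  0.23 -0.33  1.9   0.09  1.02  0.51] grip 0.03
shift units [30.15 -0.93  0.55]
turn units [ 0.0001  0.0001 -0.0772]
shift in target axes [27.1  13.23  0.57]
```

```bash

python3 -m handwheel '[[1,-0.8,0,0,0,-0.009],[1,-0.8,0,0,0,-0.009],[1,-0.8,0,0,0,-0.009],[1,-0.8,0,0,0,-0.009],[1,-0.8,0,0,0,-0.009],[1,-0.8,0,0,0,-0.009],[1,-0.8,0,0,0,-0.009],[1,-0.8,0,0,0,-0.009]]'
python3 plan.py 0.44 0.33 0.27 0
```

```text
clock: 2.75
position: [0.1127, -0.1897, 0.2838]
tool_rot: [3.141, 0.0, 1.741]
force: [0.2, 0.9, 0.9]
grip_width: 0.0299
t 2.75 pos [ 0.1127 -0.1897  0.2838] rot [180.    0.   99.8] F [0.2 0.9 0.9] q [ 1.19 -0.26 -0.32  2.38 -0.1   1.01  1.1 ] grip 0.03
shift units [18.26 16.43  0.55]
turn units [ 0.      0.0001 -0.0056]
shift in target axes [17.67 17.07  0.55]
```

```bash

python3 -m handwheel '[[1,0.2,0,0,0,0],[1,0.2,0,0,0,0],[1,0.2,0,0,0,0],[1,0.2,0,0,0,0],[1,0.2,0,0,0,0],[1,0.2,0,0,0,0],[1,0.2,0,0,0,0],[1,0.2,0,0,0,0]]'
python3 plan.py 0.44 0.33 0.27 35
```

```text
clock: 3.75
position: [0.1776, -0.029, 0.275]
tool_rot: [-3.098, -0.045, 1.738]
force: [0.2, -0.3, 0.0]
grip_width: 0.0299
t 3.75 pos [ 0.1776 -0.029   0.275 ] rot [-177.5   -2.6   99.6] F [ 0.2 -0.3  0. ] q [ 0.42 -0.3  -0.36  2.43 -0.16  1.05  0.32] grip 0.03
shift units [12.39 12.76  0.21]
turn units [-0.0084 -0.1045 -0.0037]
shift in target axes [ 9.87 13.21 -6.67]
```

I had the sign of tool y wrong, so the arm is folded inward. Nothing was touched. Moving outward now.

```bash

python3 -m handwheel '[[0.2,1,0,0,0,0],[0.4,1,0,0,0,0],[0.6,1,0,0,0,0],[0.8,1,0,0,0,0],[1,1,0,0,0,0],[1,1,0,0,0,0],[1,1,0,0,0,0],[1,1,0,0,0,0]]'
python3 plan.py 0.44 0.33 0.27 35
```

```text
clock: 4.75
position: [0.35, 0.1528, 0.273]
tool_rot: [-3.098, -0.046, 1.738]
force: [-0.4, -0.4, 0.4]
grip_width: 0.0299
t 4.75 pos [0.35   0.1528 0.273 ] rot [-177.5   -2.6   99.6] F [-0.4 -0.4  0.4] q [ 0.18  0.14 -0.76  2.08  0.05  0.98 -0.43] grip 0.03
shift units [6.38 4.75 0.21]
turn units [-0.0084 -0.1046 -0.0037]
shift in target axes [ 5.15  4.98 -3.46]
```

```bash

python3 -m handwheel '[[1,0.8,0,0,0,0],[1,0.8,0,0,0,0],[1,0.8,0,0,0,0],[1,0.8,0,0,0,0],[1,0.8,0,0,0,0],[1,0.8,0,0,0,0]]'
python3 plan.py 0.4482 0.315 0.24 35
```

```text
clock: 5.5
position: [0.443, 0.3207, 0.2745]
tool_rot: [-3.098, -0.046, 1.738]
force: [0.1, -0.3, 0.0]
grip_width: 0.0303
t 5.5 pos [0.443  0.3207 0.2745] rot [-177.5   -2.6   99.6] F [ 0.1 -0.3  0. ] q [-0.16  0.44 -0.74  1.71  0.26  1.11 -0.8 ] grip 0.03
shift units [-0.32  0.23  1.36]
turn units [-0.0084 -0.1046 -0.0037]
shift in target axes [0.57 0.16 1.28]
```

Now the tilt, in place.

```bash

python3 -m handwheel '[[0,0,0,-0.002,-0.026,-0.001],[0,0,0,-0.002,-0.026,-0.001],[0,0,0,-0.002,-0.026,-0.001],[0,0,0,-0.002,-0.026,-0.001]]'
python3 plan.py 0.4482 0.315 0.24 35
```

```text
clock: 6.0
position: [0.4425, 0.3203, 0.2751]
tool_rot: [-3.14, 0.612, 1.779]
force: [0.2, -0.6, -0.4]
grip_width: 0.0297
t 6.0 pos [0.4425 0.3203 0.2751] rot [-179.9   35.1  101.9] F [ 0.2 -0.6 -0.4] q [-0.63  0.62 -0.56  1.53  0.64  1.64 -1.13] grip 0.03
shift units [0.6  0.18 1.3 ]
turn units [0.     0.0002 0.0003]
shift in target axes [0.6  0.18 1.3 ]
```

```bash

python3 -m handwheel '[[0.57,0.1,0.82,0,0,0],[0.57,0.1,0.82,0,0,0],[0.57,0,0.82,0,0,0],[0.57,0,0.82,0,0,0],[0.57,0,0.82,0,0,0],[0.57,0,0.82,0,0,0],[0.57,0,0.82,0,0,0]]'
python3 plan.py 0.4482 0.315 0.012 35
python3 - <<'E'
from workcell import bot
import cv2
for n in("side","wrist"):
    f=bot.grab_frame(n);x=f["pixels"]
    if n=="side": x=cv2.resize(x[100:384,100:400],None,fx=2,fy=2)
    cv2.imwrite(f"pics/{n}1.png",x)
E
```

```text
clock: 6.88
position: [0.4467, 0.3208, 0.0981]
tool_rot: [-3.138, 0.607, 1.78]
force: [0.0, 0.5, 0.2]
grip_width: 0.0294
t 6.88 pos [0.4467 0.3208 0.0981] rot [-179.8   34.8  102. ] F [0.  0.5 0.2] q [-0.65  0.84 -0.51  1.64  0.75  1.38 -1.29] grip 0.029
shift units [1.77 0.02 2.97]
turn units [-0.0003 -0.0006  0.0004]
shift in target axes [1.78 0.01 2.96]
```

View pics/side1.png

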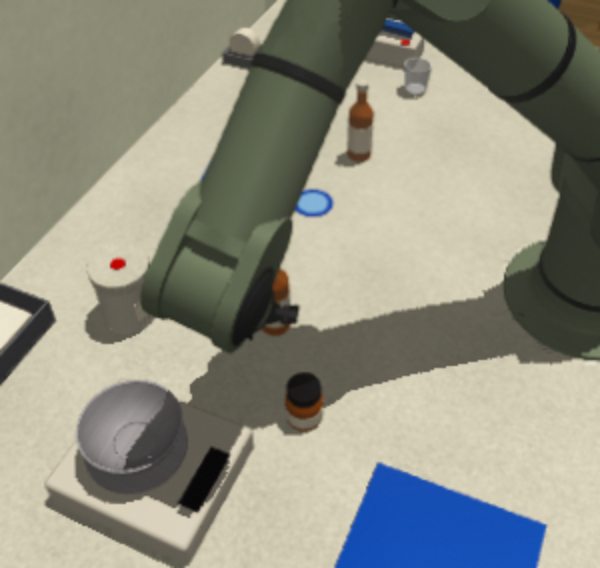

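View pics/wrist1.png

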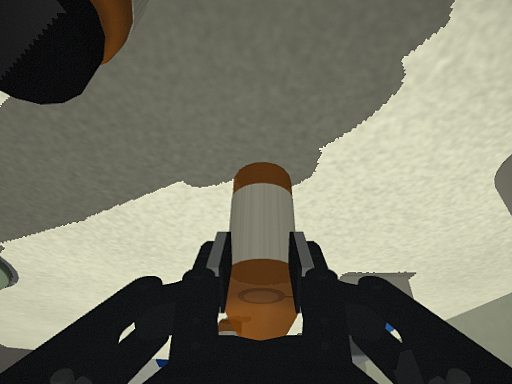

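The side view shows the gripper tilted behind the bottle and clear of the jar. The wrist view is upside down, with the bottle centred between the fingers (columns 230–298). The jar shows at top left, so I check how close the wrist camera is to it.

```bash
python3 - <<'E'
from workcell import bot
import numpy as np
from h import *
from scipy.spatial.transform import Rotation as Ro
f=bot.grab_frame("wrist");c=-f["R"].T@f["t"];o=bot.observe();C=Ro.from_euler("xyz",o["tool_rot"]).as_matrix()
print("cam",c,"tool coords",C.T@(c-o["position"]))
for d in bot.trace(f,"jar")[:2]:
    ys,xs=np.nonzero(d["region"]);print(d["score"],xs.min(),xs.max(),ys.min(),ys.max(),ray(f,(xs.max(),np.median(ys[xs==xs.max()])),.04))
print(proj(f,[[.347+.028*np.cos(a),.398+.028*np.sin(a),.075] for a in np.arange(0,6.28,.8)]).round())
E
```

```text
cam [0.41731816 0.46061692 0.16939489] tool coords [ 7.69920163e-02  1.32792136e-04 -1.39844338e-01]
0.57 0 148 0 101 [0.38299015 0.40628903 0.04      ]
[[100.  63.]
 [ 58.  -4.]
 [-25. -46.]
 [-78. -20.]
 [-67.  43.]
 [-13.  95.]
 [ 48. 116.]
 [ 92. 103.]]
```

```bash

python3 -m handwheel '[[0.46,0,0.74,0,0,0],[0.45,0,0.74,0,0,0],[0.44,0,0.74,0,0,0],[0.43,0,0.72,0,0,0],[0,0,0,0,0,0]]'
python3 plan.py 0.4482 0.315 0.012 35
```

```text
clock: 7.7
position: [0.447, 0.3147, 0.0123]
tool_rot: [-3.135, 0.609, 1.782]
force: [-0.3, 0.6, 0.3]
grip_width: 0.0299
t 7.7 pos [0.447  0.3147 0.0123] rot [-179.6   34.9  102.1] F [-0.3  0.6  0.3] q [-0.67  0.97 -0.48  1.65  0.81  1.28 -1.37] grip 0.03
shift units [0.01 0.05 0.01]
turn units [-0.0006 -0.0004  0.0006]
shift in target axes [0.01 0.05 0.01]
```

```bash

python3 -m handwheel '[[-0.16,0.03,0.11,0,0,0],[-0.25,0.02,0.17,0,0,0],[-0.25,0,0.17,0,0,0],[-0.16,0,0.11,0,0,0],[-0.16,0,0.11,0,0,0],[-0.16,0,0.11,0,0,0],[-0.2,0,0.14,0,0,0],[-0.2,0,0.14,0,0,0]]'
python3 plan.py 0.5161 -0.0096 0.012 35
python3 - <<'E'
from workcell import bot
import cv2
for n in("side","wrist","top"):
    f=bot.grab_frame(n);x=f["pixels"]
    if n=="side": x=cv2.resize(x[100:384,100:400],None,fx=2,fy=2)
    cv2.imwrite(f"pics/{n}2.png",x)
E
```

```text
clock: 8.7
position: [0.4585, 0.2697, 0.0142]
tool_rot: [-3.138, 0.607, 1.78]
force: [-0.5, 2.7, 2.0]
grip_width: 0.0298
t 8.7 pos [0.4585 0.2697 0.0142] rot [-179.8   34.8  102. ] F [-0.5  2.7  2. ] q [-0.61  0.93 -0.46  1.73  0.85  1.23 -1.36] grip 0.03
shift units [-9.32 -0.05  6.58]
turn units [-0.0003 -0.0006  0.0005]
shift in target axes [-9.29 -0.03  6.61]
```

View pics/wrist2.png

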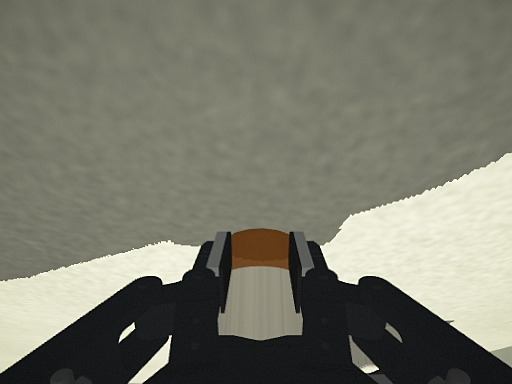

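View pics/top2.png

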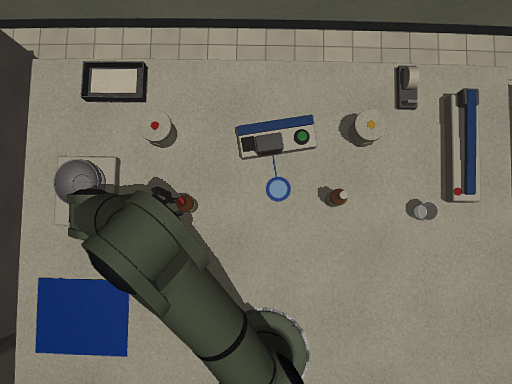

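View pics/side2.png

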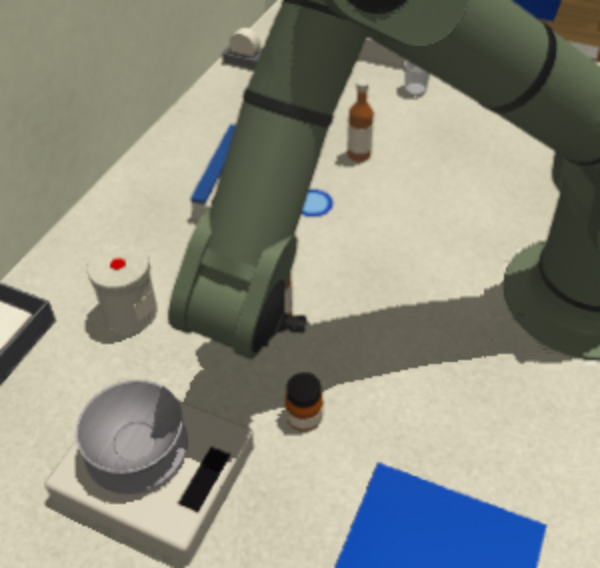

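The wrist view shows the bottle seated between the two fingertips. The top view shows the cap moved to about (183,201). I'll measure it.

```bash
cat > meas.py <<'E'
from h import *
from workcell import bot
def meas(save=None):
    f=bot.grab_frame("top")
    m=blob(f,(0,140,60),(6,255,255),(165,170,300,222))|blob(f,(174,140,60),(180,255,255),(165,170,300,222))
    ys,xs=np.nonzero(m);c=[xs.mean(),ys.mean()];X=ray(f,c,.172)
    o=bot.observe();M=np.array([.522,-.038])
    print("cap px",np.round(c,1),len(xs),"bottle",X[:2].round(4),"to mark",(M-X[:2]).round(4),"to tcp",(X[:2]-o["position"][:2]).round(4))
    for d in bot.trace(f,"bottle")[:1]: print("trace",round(d["score"],2),np.round(d["point"],1))
    if save: cv2.imwrite(save,cv2.resize(f["pixels"][100:260,140:360],None,fx=3.5,fy=3.5,interpolation=cv2.INTER_CUBIC))
    f=bot.grab_frame("side")
    m=blob(f,(0,140,90),(6,255,255),(225,160,275,260))|blob(f,(174,140,90),(180,255,255),(225,160,275,260))
    ys,xs=np.nonzero(m)
    if len(xs)>5: c=[xs.mean(),ys.mean()];print("side cap",np.round(c,1),len(xs),ray(f,c,.172)[:2].round(4))
    if save: cv2.imwrite(save.replace(".png","s.png"),cv2.resize(f["pixels"][120:320,140:360],None,fx=2.8,fy=2.8,interpolation=cv2.INTER_CUBIC))
if __name__=="__main__":
    import sys;meas(*sys.argv[1:])
E
python3 meas.py pics/m3.png
```

```text
cap px [180.3 200.6] 35 bottle [0.4669 0.241 ] to mark [ 0.0551 -0.279 ] to tcp [ 0.0084 -0.0287]
trace 0.82 [182.9 206.4]
```

View pics/m3.png

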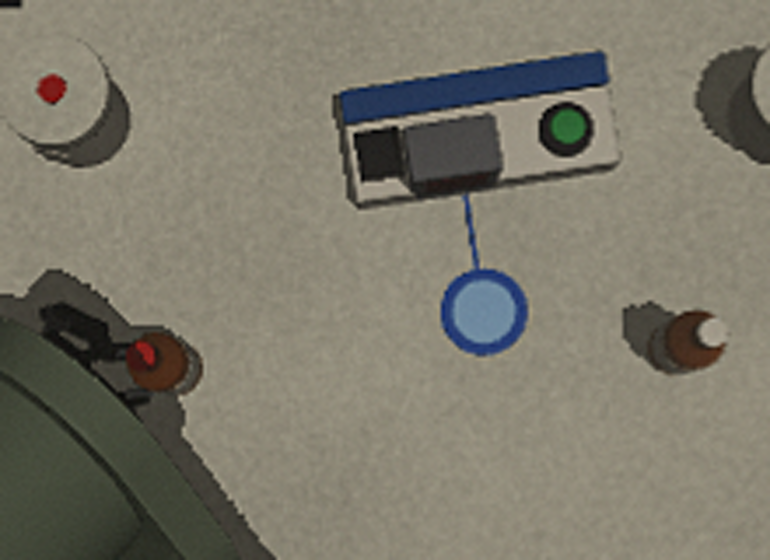

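```bash

python3 -m handwheel '[[-0.24,0,0.18,0,0,0],[-0.32,0,0.235,0,0,0],[-0.32,0,0.235,0,0,0],[-0.32,0,0.235,0,0,0],[-0.32,0,0.235,0,0,0],[-0.32,0,0.235,0,0,0],[-0.32,0,0.235,0,0,0],[-0.32,0,0.235,0,0,0]]'
python3 plan.py 0.516 -0.0091 0.012 35; python3 meas.py
```

```text
clock: 10.0
position: [0.4744, 0.1941, 0.012]
tool_rot: [-3.138, 0.607, 1.78]
force: [0.3, 3.1, 3.0]
grip_width: 0.0298
t 10.0 pos [0.4744 0.1941 0.012 ] rot [-179.8   34.8  102. ] F [0.3 3.1 3. ] q [-0.51  0.9  -0.43  1.84  0.91  1.14 -1.35] grip 0.03
shift units [-6.81 -0.04  4.73]
turn units [-0.0003 -0.0006  0.0004]
shift in target axes [-6.79 -0.03  4.76]
cap px [206.6 196.1] 60 bottle [0.4809 0.1674] to mark [ 0.0411 -0.2054] to tcp [ 0.0062 -0.0251]
trace 0.81 [210.7 200.1]
```

```bash

python3 -m handwheel '[[-0.33,0,0.23,0,0,0],[-0.33,0,0.23,0,0,0],[-0.33,0,0.23,0,0,0],[-0.33,0,0.23,0,0,0],[-0.33,0,0.23,0,0,0],[-0.33,0,0.23,0,0,0],[-0.33,0,0.23,0,0,0],[-0.33,0,0.23,0,0,0]]'
python3 plan.py 0.516 -0.0091 0.012 35; python3 meas.py pics/m4.png
```

```text
clock: 11.15
position: [0.491, 0.1154, 0.0119]
tool_rot: [-3.138, 0.607, 1.78]
force: [0.0, 1.2, -1.1]
grip_width: 0.0298
t 11.15 pos [0.491  0.1154 0.0119] rot [-179.8   34.8  102. ] F [ 0.   1.2 -1.1] q [-0.41  0.86 -0.39  1.93  0.99  1.05 -1.32] grip 0.03
shift units [-4.17 -0.04  2.89]
turn units [-0.0003 -0.0006  0.0004]
shift in target axes [-4.16 -0.04  2.91]
cap px [235.  190.9] 63 bottle [0.4971 0.0881] to mark [ 0.0249 -0.1261] to tcp [ 0.0059 -0.0257]
trace 0.67 [234.4 196.1]
```

View pics/m4.png

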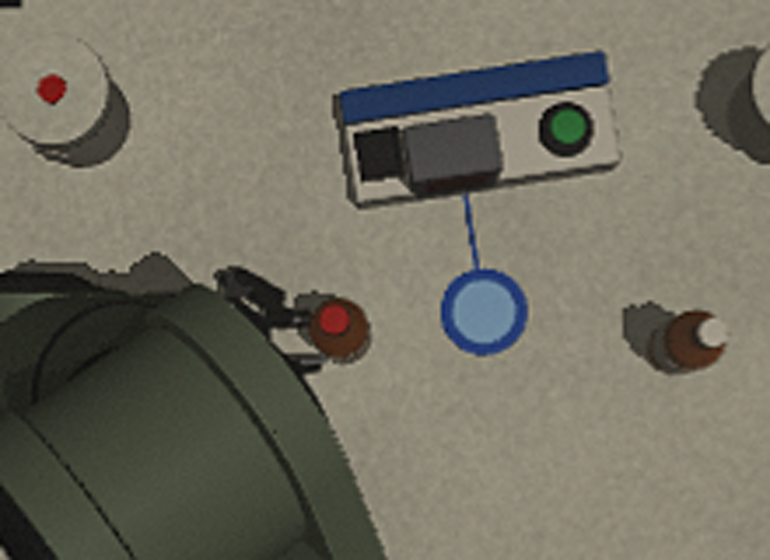

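View pics/m4s.png

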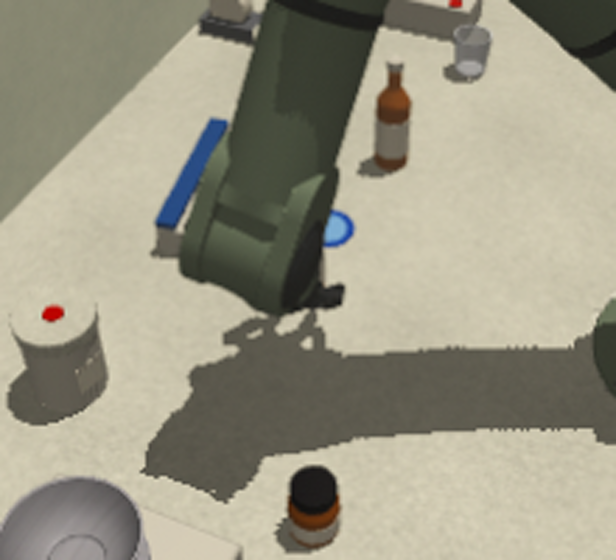

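```bash

python3 -m handwheel '[[-0.33,0,0.23,0,0,0],[-0.33,0,0.23,0,0,0],[-0.33,0,0.23,0,0,0],[-0.33,0,0.23,0,0,0],[-0.33,0,0.23,0,0,0],[-0.33,0,0.23,0,0,0],[-0.33,0,0.23,0,0,0],[-0.33,0,0.23,0,0,0]]'
python3 plan.py 0.516 -0.0091 0.012 35; python3 meas.py pics/m5.png
```

```text
clock: 12.3
position: [0.5075, 0.0366, 0.0118]
tool_rot: [-3.138, 0.607, 1.78]
force: [-0.2, 1.8, 1.5]
grip_width: 0.0299
t 12.3 pos [0.5075 0.0366 0.0118] rot [-179.8   34.8  102. ] F [-0.2  1.8  1.5] q [-0.3   0.84 -0.34  2.    1.08  0.97 -1.28] grip 0.03
shift units [-1.53 -0.04  1.05]
turn units [-0.0003 -0.0006  0.0004]
shift in target axes [-1.53 -0.04  1.06]
cap px [263.1 185.5] 60 bottle [0.5138 0.0098] to mark [ 0.0082 -0.0478] to tcp [ 0.0062 -0.0253]
trace 0.6 [259.7 189.9]
```

View pics/m5.png

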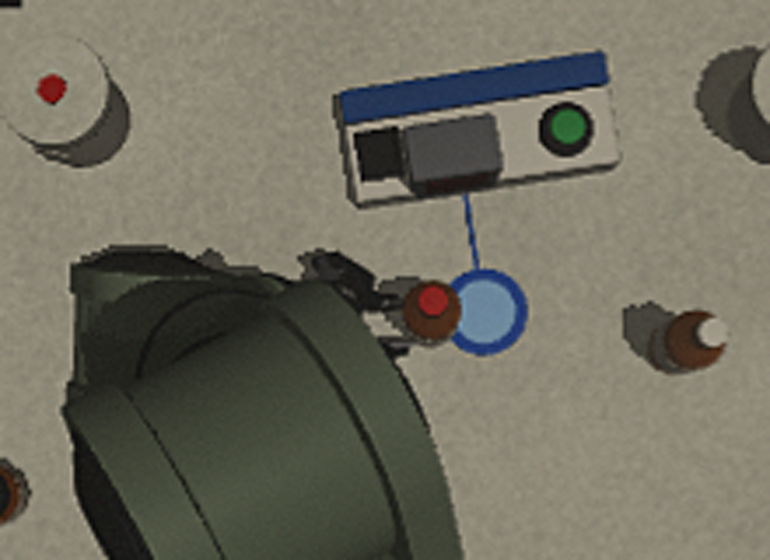

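```bash

python3 -m handwheel '[[-0.33,-0.01,0.23,0,0,0],[-0.33,-0.01,0.23,0,0,0],[-0.33,-0.01,0.23,0,0,0],[-0.28,-0.01,0.2,0,0,0],[-0.18,0,0.13,0,0,0],[-0.09,0,0.06,0,0,0],[0,0,0,0,0,0]]'
python3 plan.py 0.516 -0.0091 0.012 35; python3 meas.py pics/m6.png
```

```text
clock: 13.32
position: [0.5161, -0.0091, 0.0116]
tool_rot: [-3.138, 0.607, 1.78]
force: [-0.5, -0.1, -1.1]
grip_width: 0.0299
t 13.32 pos [ 0.5161 -0.0091  0.0116] rot [-179.8   34.8  102. ] F [-0.5 -0.1 -1.1] q [-0.23  0.83 -0.31  2.03  1.13  0.93 -1.25] grip 0.03
shift units [-0.01 -0.   -0.01]
turn units [-0.0003 -0.0006  0.0004]
shift in target axes [-0.01 -0.   -0.01]
cap px [280.  182.6] 59 bottle [ 0.5229 -0.0373] to mark [-0.0009 -0.0007] to tcp [ 0.0069 -0.0283]
trace 0.54 [276.9 188.5]
```

View pics/m6.png

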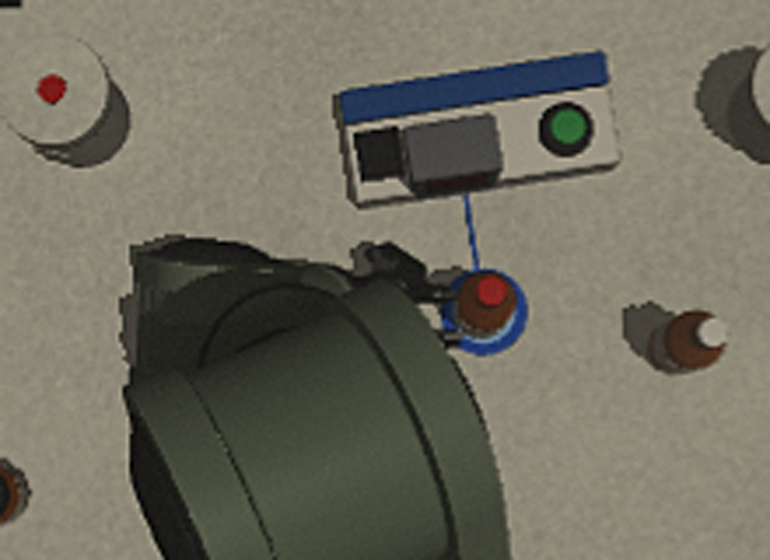

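View pics/m6s.png

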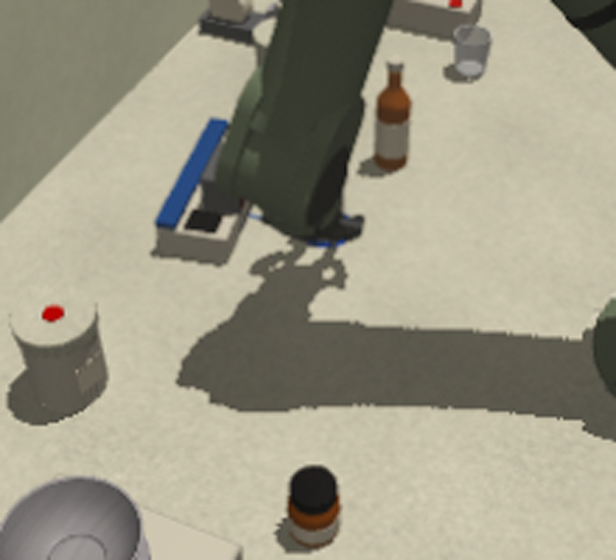

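Bottle is within about 1 mm of the mark centre. I back straight away along the push line.

```bash

python3 -m handwheel '[[0.16,0,-0.11,0,0,0],[0.33,0,-0.23,0,0,0],[0.6,0,-0.43,0,0,0],[0.8,0,-0.6,0,0,0],[0.8,0,-0.6,0,0,0],[0.6,0,-0.8,0,0,0],[0,0,-1,0,0,0],[-0.57,0,-0.82,0,0,0]]'
python3 plan.py 0.516 0.1 0.25 0; python3 meas.py pics/m7.png
```

```text
clock: 14.48
position: [0.4906, 0.1122, 0.0677]
tool_rot: [-3.137, 0.606, 1.783]
force: [0.5, -1.1, 1.0]
grip_width: 0.0303
t 14.47 pos [0.4906 0.1122 0.0677] rot [-179.7   34.7  102.2] F [ 0.5 -1.1  1. ] q [-0.38  0.76 -0.42  1.94  0.92  1.11 -1.23] grip 0.03
shift units [-4.72  0.86 -5.6 ]
turn units [-0.0004  0.0965  0.0007]
shift in target axes [-0.69  0.89 -7.29]
cap px [280.  182.6] 60 bottle [ 0.5227 -0.0373] to mark [-0.0007 -0.0007] to tcp [ 0.031  -0.1493]
trace 0.55 [277.3 190.3]
```

View pics/m7.png

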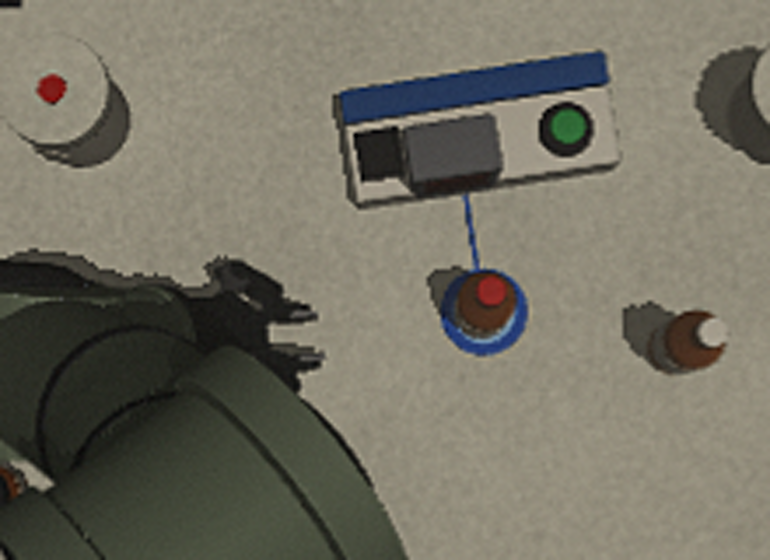

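View pics/m7s.png

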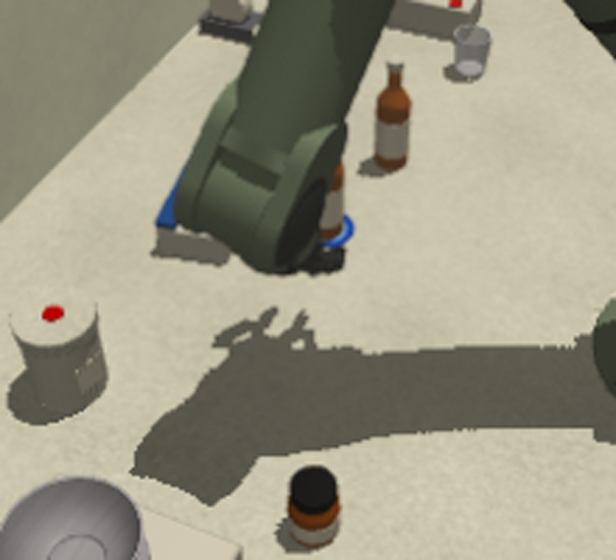

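```bash

python3 -m handwheel '[[-0.68,0,-1,0,0,0],[-0.68,0,-1,0,0,0],[-0.68,0,-1,0,0,0],[-0.68,0,-1,0,0,0],[0,0,-1,0,0.024,0],[0,0,-1,0,0.024,0],[0,0,-1,0,0.024,0],[0,0,-1,0,0.024,0]]' 1
python3 plan.py 0.684 -0.110 0.25 0
```

```text
clock: 15.62
position: [0.484, 0.148, 0.2805]
tool_rot: [-3.139, -0.001, 1.779]
force: [0.2, -0.4, -1.5]
grip_width: 0.0
t 15.62 pos [0.484  0.148  0.2805] rot [-1.799e+02 -1.000e-01  1.019e+02] F [ 0.2 -0.4 -1.5] q [ 0.12  0.34 -0.68  1.82  0.24  1.07 -0.44] grip 0.0
shift units [-11.75   5.69   1.19]
turn units [-0.0004 -0.0002  0.0004]
shift in target axes [-11.74   5.72   1.22]
```

```bash

python3 -m handwheel '[[-0.8,1,0,0,0,0],[-0.9,1,0,0,0,0],[-1,1,0,0,0,0],[-1,0.9,0,0,0,0],[-1,0.7,0,0,0,0],[-1,0.5,0,0,0,0],[-1,0.4,0,0,0,0],[-1,0.2,0,0,0,0]]'
python3 -m handwheel '[[-1,0,0,0,0,0],[-1,0,0,0,0,0],[-1,0,0,0,0,0],[-0.5,0,0.5,0,0,0],[-0.5,0,0.7,0,0,0],[0,0,0,0,0,0]]'
python3 plan.py 0.684 -0.110 0.25 0; python3 meas.py pics/m8.png
```

```text
clock: 16.62
position: [0.6635, -0.0122, 0.2789]
tool_rot: [-3.137, 0.003, 1.778]
force: [0.0, -0.6, 0.2]
grip_width: -0.0001
clock: 17.38
position: [0.6829, -0.1105, 0.2476]
tool_rot: [-3.135, 0.003, 1.778]
force: [-0.4, 0.8, -0.0]
grip_width: -0.0
t 17.38 pos [ 0.6829 -0.1105  0.2476] rot [-179.6    0.2  101.9] F [-0.4  0.8 -0. ] q [ 0.39  0.67 -0.55  1.36  0.36  1.22  0.02] grip -0.0
shift units [ 0.01  0.05 -0.1 ]
turn units [-0.001   0.0004  0.0001]
shift in target axes [ 0.01  0.05 -0.1 ]
cap px [280.  182.6] 55 bottle [ 0.5227 -0.0373] to mark [-0.0007 -0.0007] to tcp [-0.1606  0.0723]
trace 0.35 [136.7 241. ]
```

View pics/m8s.png

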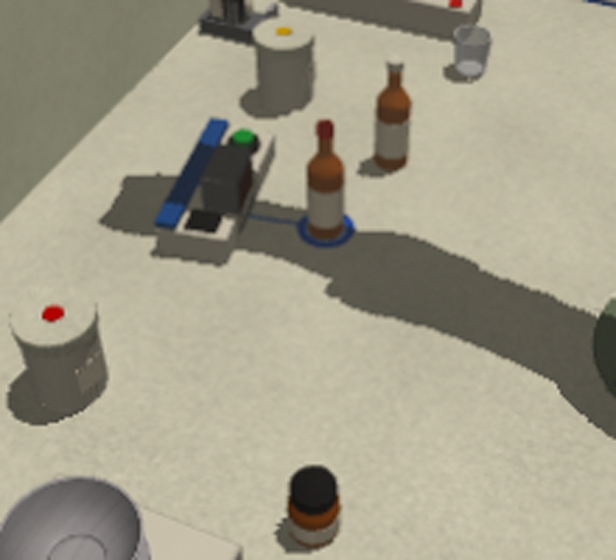

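View pics/m8.png

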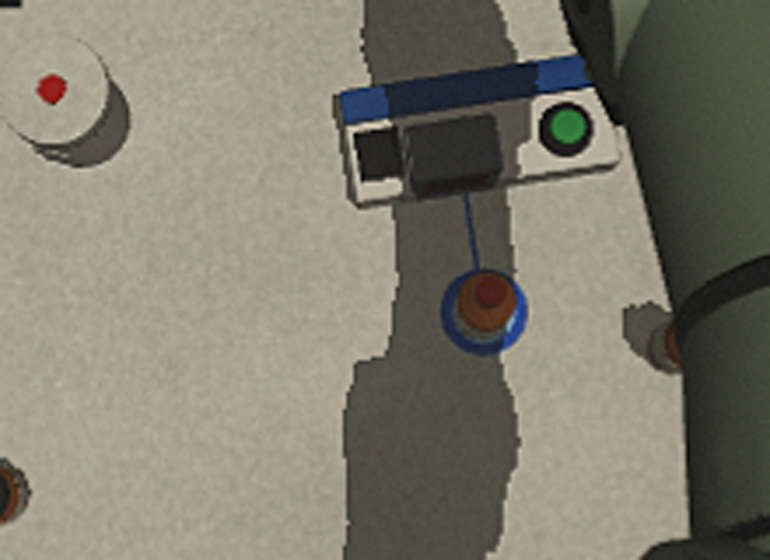

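```bash
python3 - <<'E'
from workcell import bot
import cv2
from h import *
for n in("side","wrist"):
    f=bot.grab_frame(n);x=f["pixels"];cv2.imwrite(f"pics/{n}9.png",x)
    if n=="wrist":
        m=blob(f,(45,80,40),(85,255,255),(0,0,512,384));ys,xs=np.nonzero(m);c=(xs.mean(),ys.mean())
        print(c,len(xs),[ray(f,c,z) for z in(.05,.055,.06)],xs.min(),xs.max(),ys.min(),ys.max())
E
```

```text
(np.float64(258.815668202765), np.float64(162.72657450076804)) 651 [array([ 0.68290841, -0.1086224 ,  0.05      ]), array([ 0.68270439, -0.10753749,  0.055     ]), array([ 0.68250038, -0.10645257,  0.06      ])] 245 273 149 177
```

View pics/side9.png

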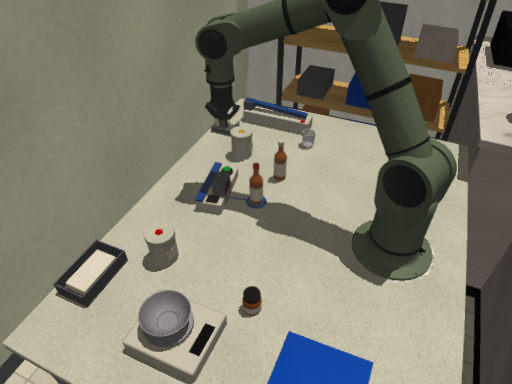

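View pics/wrist9.png

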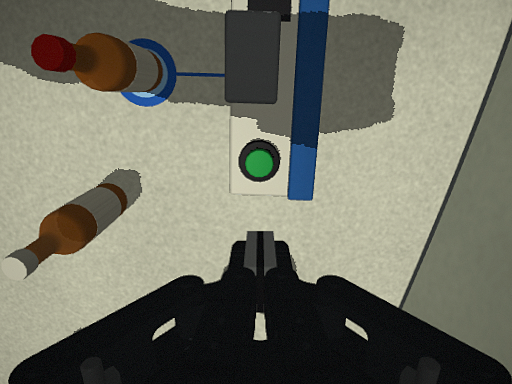

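```bash

python3 -m handwheel '[[0,0,1,0,0,0],[0,0,1,0,0,0],[0,0,1,0,0,0],[0,0,1,0,0,0],[0,0,1,0,0,0],[0.03,0,1,0,0,0],[0.03,0,0.8,0,0,0],[0,0,0,0,0,0]]'
python3 plan.py 0.683 -0.109 0.055 0
python3 - <<'E'
from workcell import bot
import cv2
for n in("side","wrist"):
    f=bot.grab_frame(n);x=f["pixels"]
    if n=="side":x=cv2.resize(x[40:240,140:340],None,fx=2.8,fy=2.8)
    cv2.imwrite(f"pics/{n}10.png",x)
E
```

```text
clock: 18.62
position: [0.6824, -0.109, 0.0791]
tool_rot: [-3.137, 0.003, 1.779]
force: [-0.0, -0.0, -0.2]
grip_width: -0.0
t 18.62 pos [ 0.6824 -0.109   0.0791] rot [-179.7    0.2  101.9] F [-0.  -0.  -0.2] q [ 0.36  0.84 -0.49  1.49  0.46  0.93 -0.06] grip -0.0
shift units [-0.    0.03  0.96]
turn units [-0.0008  0.0005  0.0003]
shift in target axes [-0.01  0.02  0.96]
```

View pics/side10.png

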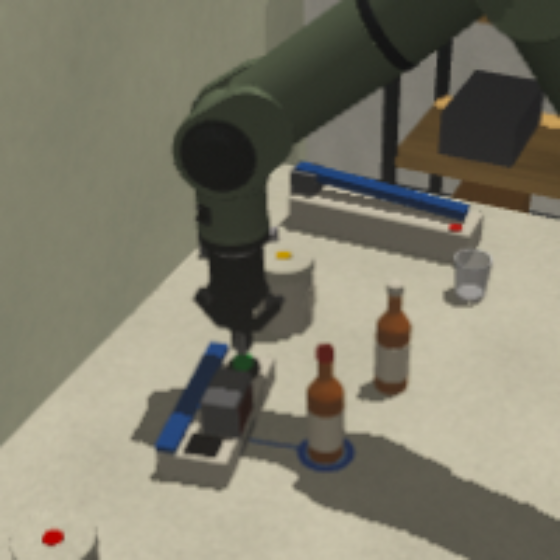

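View pics/wrist10.png

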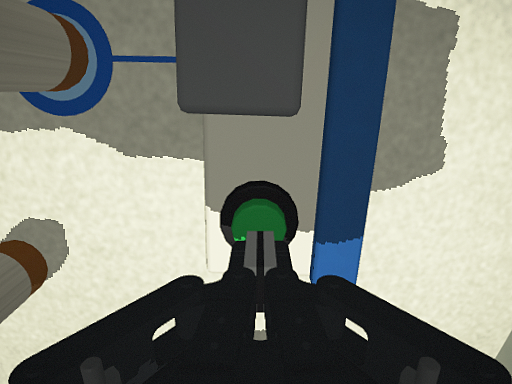

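Fingertips are centred over the green button, which sits at (260,215) in the wrist view. Descending slowly while watching force.

```bash

python3 -m handwheel '[[0,0,0.2,0,0,0],[0,0,0.2,0,0,0],[0,0,0.2,0,0,0],[0,0,0,0,0,0]]'
python3 -m handwheel '[[0,0,0.08,0,0,0],[0,0,0.08,0,0,0],[0,0,0,0,0,0]]'
python3 plan.py 0.683 -0.109 0.055 0
```

```text
clock: 19.23
position: [0.683, -0.1095, 0.0649]
tool_rot: [-3.138, 0.004, 1.778]
force: [-0.2, -0.4, 3.0]
grip_width: -0.0001
clock: 19.6
position: [0.6831, -0.1095, 0.0612]
tool_rot: [-3.139, 0.004, 1.778]
force: [-0.9, 0.8, 5.3]
grip_width: 0.0001
t 19.6 pos [ 0.6831 -0.1095  0.0612] rot [-179.8    0.2  101.9] F [-0.9  0.8  5.3] q [ 0.36  0.86 -0.48  1.5   0.47  0.9  -0.07] grip 0.0
shift units [0.02 0.   0.25]
turn units [-0.0005  0.0006  0.0002]
shift in target axes [0.02 0.   0.25]
```

```bash

python3 -m handwheel '[[0,0,0.06,0,0,0],[0,0,0,0,0,0]]'
python3 -m handwheel '[[0,0,0.06,0,0,0],[0,0,0,0,0,0],[0,0,0,0,0,0]]'

```

```text
clock: 19.85
position: [0.6832, -0.1095, 0.0608]
tool_rot: [-3.139, 0.004, 1.778]
force: [-7.6, -0.3, 20.6]
grip_width: 0.0003
clock: 20.23
position: [0.6834, -0.1095, 0.0606]
tool_rot: [-3.139, 0.005, 1.778]
force: [-14.4, -0.1, 37.7]
grip_width: 0.0002
```

The button has bottomed: force climbs to 38 N with almost no travel. Lifting off.

```bash

python3 -m handwheel '[[0,0,-0.3,0,0,0],[0,0,-0.6,0,0,0],[0,0,-1,0,0,0],[0,0,-1,0,0,0],[0,0,-1,0,0,0],[0,0,-1,0,0,0],[0,0,-1,0,0,0],[0,0,0,0,0,0]]'
python3 plan.py 0.683 -0.109 0.055 0
python3 - <<'E'
from meas import *
meas("pics/m11.png")
f=bot.grab_frame("wrist");cv2.imwrite("pics/wrist11.png",f["pixels"])
m=blob(f,(45,80,40),(85,255,255),(0,0,512,384));ys,xs=np.nonzero(m);print(xs.mean(),ys.mean(),len(xs))
E
```

```text
clock: 21.22
position: [0.6841, -0.1087, 0.208]
tool_rot: [-3.141, 0.005, 1.778]
force: [0.6, 0.4, 0.2]
grip_width: -0.0002
t 21.23 pos [ 0.6841 -0.1087  0.208 ] rot [-180.     0.3  101.9] F [0.6 0.4 0.2] q [ 0.39  0.7  -0.54  1.4   0.38  1.14  0.  ] grip -0.0
shift units [ 0.03 -0.04  6.12]
turn units [-0.      0.0007  0.0002]
shift in target axes [-0.   -0.05  6.12]
cap px [279.9 182.6] 54 bottle [ 0.5227 -0.0371] to mark [-0.0007 -0.0009] to tcp [-0.1608  0.0717]
trace 0.48 [275.9 186.8]
259.57010428736965 173.12862108922363 863
```

View pics/m11s.png

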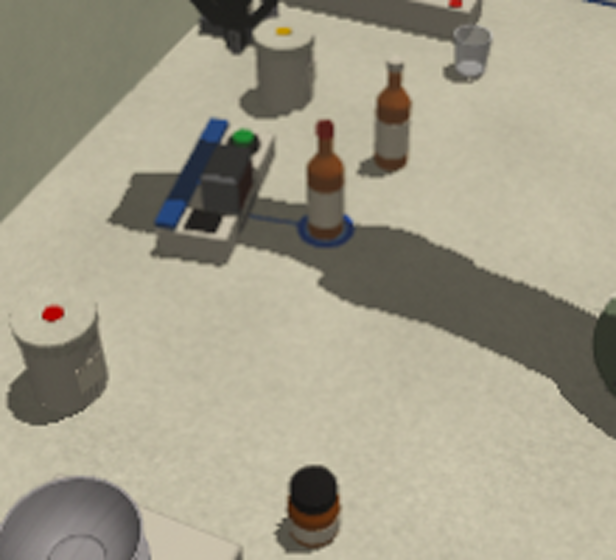

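View pics/wrist11.png

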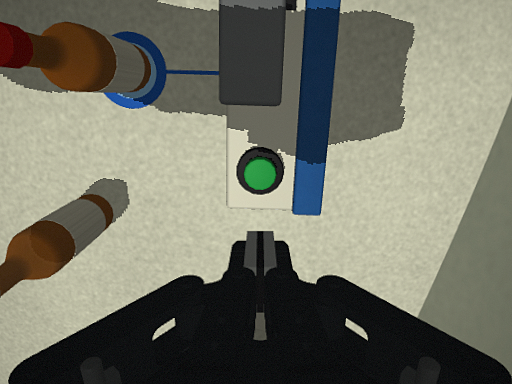

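The bottle stands upright inside the mark, the button looks up, and the gripper is clear of everything. Handing in.

```bash
python3 -c "
from workcell import bot
print(bot.job_done())"
```

```text
the job is handed in; nothing more can be done
None
```

I pushed the red-capped bottle onto the blue mark, then pressed the green button fully and let it go, and handed the job in at about 21 s. No verdict was reported.

- **Push:** I used two part-closed fingertips with the gripper tilted back 35°, touching the bottle roughly 20 mm above the counter. It slid about 0.305 m without being gripped or lifted.
- **Bottle:** The last overhead picture puts its centre about 1 mm from the mark's centre, against a calibration good to about 2 mm. The side view shows it upright, and it stayed put during the press.
- **Button:** It met the fingers at about 65 mm height. It bottomed at 60.6 mm, where the force rose to 38 N with almost no further travel. After I lifted off, it looks up again in the side and wrist pictures. I could not read the button's travel directly.
- **Other things:** The spare, red tub and jar look unmoved in the pictures; I did not re-measure any of the other loose things. The gripper finished about 0.2 m above the counter, touching nothing.
- **Mishaps and odd readings:**
  - Early on I had the sign of the tool's y axis wrong, so the arm folded inward to its joint limits before I corrected it. It touched nothing.
  - The bottle network's top hit was wrong once, with a low score of 0.35, pointing near the jar, so I relied on the red cap's colour.
  - The side-camera cap search found nothing during the later checks, so the final bottle position comes from the top camera alone.

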